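# Screw the filler plug into the gear unit

### The job

The big hex-headed filler plug lying on the bench belongs in the threaded neck on top of the gear unit. Stand it upright in the mouth of the neck and let go of it; then take it again by its hex from above, turn it back (anticlockwise) until it drops into the start of the thread, and screw it in clockwise until its flange is fully home on the neck. Let go, and leave the other things on the bench alone.

Things in the scene. Friction and masses are not known exactly. Their poses are not given: they have to be found in the camera images.
- plug: Loose aluminium filler plug, about 0.25 kg. Origin: centre of the underside of its eight-sided flange (60 mm across flats, 5 mm thick, z 0 to 5), on its axis; z points to the hex end. At the start it lies on the bench on one flat of the flange and the end of its shank, origin 28 mm up, nose 20 degrees below level and pointing roughly to the robot, one hex flat on the left and one on the right.
- hex (a point): Centre of the plug's hexagonal grip, on its axis 24 mm above the flange's underside; axes as the plug's. The hex runs from z 5 to 43 of the plug (38 mm long), is 32 mm across flats, 37 mm across corners; flats face the plug's +y, -y and every 60 degrees on. Above it all is free.
- nose (a point): End of the plug's chamfered nose, on its axis 46 mm below the flange's underside; axes as the plug's. The round shank is 29.6 mm across (18 at its very end) and has three short thread lugs, 120 degrees apart (one towards the plug's -x), 46.4 mm over their tips, 4.4 mm thick, undersides 28 mm below the flange's underside.
- unit: Gear unit, fixed: grey case 140 x 180 mm (its x, y), 75 mm high, on a 170 x 200 mm foot, ribs to 82 mm; a dark motor 90 mm thick sticks out 120 mm from its -y end, with a terminal box up to 114 mm high; a 28 mm shaft stub on +x. Origin: centre of the underside. Yaw within 0.35 rad.
- mouth (a point): Centre of the flat top face of the filler neck, 100 mm above the bench, on the axis of the bore; z up. The neck is a plain steel ring, 68 mm outside, 50 mm bore, lead-in chamfer 55 mm wide, standing 19 mm out of the case near its +y end. The plug is fully home when its flange lies on this face: plug origin at this point.
- crest (a point): On the bore's axis, 8 mm below the mouth: the flat crests on which the lugs stand at first (plug origin 20 mm above the mouth; 24 on the blunt thread ends; by luck it drops in at once). Clockwise from above jams there on a blunt end. Anticlockwise, less than 120 degrees on, it drops 7 to 10 mm into the thread start (origin 10 to 13 mm above the mouth) and turns back no farther.
- bore (a point): On the bore's axis, 45 mm below the mouth. Right-hand three-start thread, 5 mm down per radian clockwise, same every 120 degrees, 32 mm between ridges; where it starts differs each time and is not told. From the thread start, 120 to 140 degrees clockwise bring the flange home; it is tight within 20 more. The plug stays where it is left; its weight does not turn it.
- bottle: Bystander: grey closed bottle, 64 mm across, 150 mm high, standing; origin centre of its underside.
- wrench: Bystander: steel wrench 170 mm long lying flat; origin about its middle.
- tape: Bystander: roll of tape 100 mm across, 25 mm high, lying flat; origin centre of its underside.
- offcut: Bystander: wooden block 60 x 110 x 30 mm; origin centre of its underside.
Mind the look-alikes: they are no part of the job. What is shaped like the plug but black is not meant.

How it is judged:
On the way:
1. the plug stands upright in the mouth of the neck, let go of (horizontal distance between plug and mouth below 0.006 m and angle between plug's own z axis and vertical below 0.15 rad and z of plug in the frame of mouth between 0.005 and 0.03 m and contact force between plug and the fingers below 0.1 N and linear speed of plug below 0.03 m/s), for 0.2 s.
At the end, for the whole second after the job is handed in: The plug is screwed in: its flange lies on the neck (underside within 2 mm of the neck's top face), centred within 4 mm and upright within 0.06 rad, released and at rest (z of plug in the frame of mouth between -0.002 and 0.002 m and horizontal distance between plug and mouth below 0.004 m and angle between plug's own z axis and vertical below 0.06 rad and contact force between plug and the fingers below 0.1 N and linear speed of plug below 0.01 m/s); the robot touches nothing.
It fails at once if a bystander is moved by more than 30 mm (distance of any of bottle, wrench, tape, offcut from where it was at the start of the episode above 0.03 m).
It also fails if it takes over 72 s, if anything falls off the work surface, if the arm or the gripper's body presses on something with over 40 N, if the wrist force passes 120 N, or if a joint passes its speed limit or range.

### The arm

A 7-joint arm with a two-finger parallel gripper is mounted at the origin on the work surface. World frame = base frame: x ahead of the robot, y to its left, z up, the work surface at z = 0. Lengths are in m, angles in rad, forces in N, time in s.
With the tool pointing down it reaches from about 0.35 to 0.9 m from the base axis. Payload 19.9 kg.
Tool frame: the origin (TCP) lies at the very end of the fingers, on their centre line; the grasp point (between the pads) lies 19 mm behind it (env.grip_depth is the distance from the TCP to the grasp point, in m); x points along the fingers, y is the direction in which the jaws open and shut, and the axes are right-handed (so a half turn about x gives the same grasp; the last joint's range is limited). The gripper opens to 94 mm and grips with 3 to 60 N. Pads are 16 mm wide; open, the fingers measure 119 mm over their backs; the gripper's body (75 mm by 177 mm) begins 78 mm behind the grasp point.
Start: joints at [-1.143, 0.417, -0.01, 1.614, 0.005, 1.111, -0.053], TCP at [0.283, 0.557, 0.205] pointing down, gripper open.
Joint ranges: [-2.81, 2.81], [-0.39, 2.02], [-1.27, 1.25], [0.06, 2.57], [-1.19, 4.33], [0.19, 2], [-2.82, 2.82]. Speed limits (rad/s): [1.89, 1.89, 2.39, 2.39, 3.01, 3.01, 3.01].

### API

Orientations are given as [roll, pitch, yaw] about the fixed x, y, z axes, in that order (R = Rz(yaw) Ry(pitch) Rx(roll)).
In Python, from workcell import env gives the robot as it stands.
- The arm moves only by the tool apply_moves, never from a script. Its argument "steps" is a list of rows, each an object of numbers: "x", "y", "z": the shift along the tool's x, y, z in mm; "twist": the turn about the tool's x in degrees; "claw": the opening, from 0 (shut) to 1 (fully open). A call has 1 to 8 rows; each row is the pose to reach, as a shift and turn from the pose measured when the call began, along the tool's axes at that moment; what a row does not reach only later rows make up. A row lasts 1/8 s, in which the tool goes at most 62.5 mm and 10.7 degrees, less where a joint would pass 70% of its speed; a pose out of reach is approached as far as the arm can. A call with a gripper value outside its range is refused whole. The fingers move at their own pace and stop on an object; "grip_force" is the grip in N (left out, the last holds). Time passes only in rows, so rows that repeat a pose let the fingers close. It gives the time, the measured TCP pose, the force and the opening at its end, in the units of the state.
- env.get_obs(): the state, without advancing time (a new reading comes with each control period).
- env.snapshot(name): name is "scene" or "top"; returns (picture, depth): 400x640x3 uint8, blue, green, red; 400x640 float32, m along the optical axis (not along the pixel's ray), 0 where there is no reading.
- env.camera_info(name): a dict with "fx", "fy", "cx", "cy" (pixels), "distortion" ([k1, k2, p1, p2, k3] as OpenCV has them; the pictures are not rectified), "extrinsics" (4x4, takes a point from camera to world coordinates). Camera axes: x right, y down, z forward; pixel columns grow to the right and rows downward; lengths in m; the calibration is good to about 2 mm. A picture is of the moment at which its call begins. camera_info takes no time and is no camera call.
- env.finish_job(): hands the job in, once; it reports no verdict.
The state is a dict: "clock": time; "joint_positions": joint angles; "joint_velocities": joint speeds; "tau": joint torques, N m; "ee_pos": TCP position; "tool_rot": TCP orientation; "ft_force": force on the tool from outside, world axes, zero at the start; "moment": the same for the moment, N m; "gripper_width": finger opening in m.
Only numpy, scipy, OpenCV 4.12 (cv2) and the standard library are available. Lean on these libraries where they do the work, as an engineer would, in place of code of your own. Each camera call takes 0.05 s, during which the arm holds its last target.

## Working session

There is one attempt and no reset: what is moved stays moved. The work goes in short steps, Python scripts to look and compute and a tool call to move; the robot and the scene stay as the last step left them, time stands still between calls to the robot, and variables do not carry over. Pictures are saved under pics/ and viewed, and the job is handed in when it is done.

Besides the shell and the picture viewer there is one more tool, called after "Request:" by a JSON object that holds its "op" and its "data", one argument or row to a line. apply_moves: Moves the arm, as the interface text tells. Its arguments: {"type":"object","properties":{"steps":{"type":"array","items":{"type":"object","properties":{"x":{"type":"number"},"y":{"type":"number"},"z":{"type":"number"},"twist":{"type":"number"},"claw":{"type":"number"}}}},"grip_force":{"type":"number"}},"required":["steps"]}

```bash
ls; mkdir -p pics; cat > h.py <<'E'
import numpy as np,cv2
from workcell import env
def snap(n,tag):
    im,d=env.snapshot(n); cv2.imwrite(f'pics/{tag}.png',im); np.savez(f'pics/{tag}.npz',im=im,d=d); return im,d
E
python3 - <<'E'
from h import *
o=env.get_obs(); print({k:np.round(v,3) for k,v in o.items()})
for n in("scene","top"):
    c=env.camera_info(n); print(n,c); im,d=snap(n,n+'0'); print((d>0).mean())
E
```

```text
pics
{'clock': np.float64(0.0), 'joint_positions': array([-1.142,  0.418, -0.01 ,  1.614,  0.005,  1.111, -0.053]), 'joint_velocities': array([-0.   ,  0.   , -0.001, -0.   ,  0.001,  0.003, -0.001]), 'tau': array([-0.0000e+00, -8.5126e+01,  6.3800e-01, -4.2599e+01, -4.9000e-02,
        1.9000e-02,  0.0000e+00]), 'ee_pos': array([0.283, 0.557, 0.205]), 'tool_rot': array([-1.494,  1.57 , -1.964]), 'ft_force': array([-0.252, -0.003,  0.025]), 'moment': array([-0.034, -0.036, -0.005]), 'gripper_width': np.float64(0.094)}
scene {'fx': 413.6529675202206, 'fy': 413.6529675202206, 'cx': 330.4863555594903, 'cy': 191.36753739397187, 'distortion': array([0.00187239, 0.        , 0.        , 0.        , 0.        ]), 'extrinsics': array([[ 0.42364301,  0.59117885, -0.68631929,  1.29969744],
       [ 0.90562589, -0.2603703 ,  0.33473729, -0.28645829],
       [ 0.01919245, -0.76335763, -0.64569093,  0.74585024],
       [ 0.        ,  0.        ,  0.        ,  1.        ]])}
0.9960078125
top {'fx': 362.05729898304554, 'fy': 362.05729898304554, 'cx': 323.4336010035927, 'cy': 202.18864301765132, 'distortion': array([-0.00230594,  0.        ,  0.        ,  0.        ,  0.        ]), 'extrinsics': array([[ 0.02770583, -0.99576817,  0.08762497,  0.50432252],
       [-0.9989808 , -0.03070643, -0.03308296,  0.05936637],
       [ 0.03563361, -0.08661908, -0.99560403,  1.1338211 ],
       [ 0.        ,  0.        ,  0.        ,  1.        ]])}
0.99609765625
```

View pics/scene0.png

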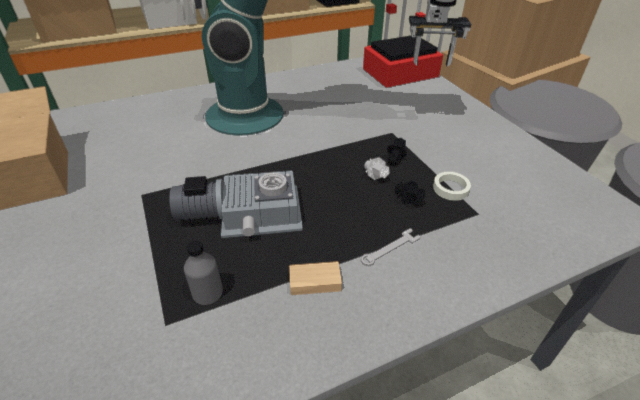

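View pics/top0.png

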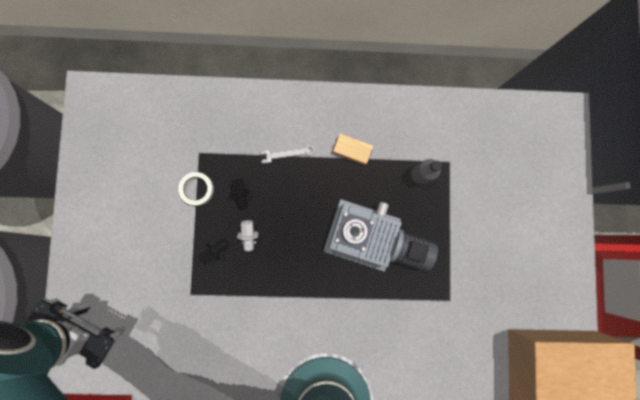

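```bash
python3 - <<'E'
from h import *
a=np.load('pics/top0.npz')['im'][165:285,185:285]; b=np.load('pics/scene0.npz')['im'][125:225,340:480]
c=np.load('pics/top0.npz')['im'][190:280,310:410]
A=cv2.resize(a,(400,480),interpolation=cv2.INTER_CUBIC)
B=cv2.resize(b,(400,286),interpolation=cv2.INTER_CUBIC); C=cv2.resize(c,(400,194*0+280))
o=np.zeros((570,800,3),np.uint8);o[:480,:400]=A;o[:286,400:]=B;o[288:568,400:]=C
cv2.imwrite('pics/crop0.png',o)
E
```

```text
(no output)
```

View pics/crop0.png

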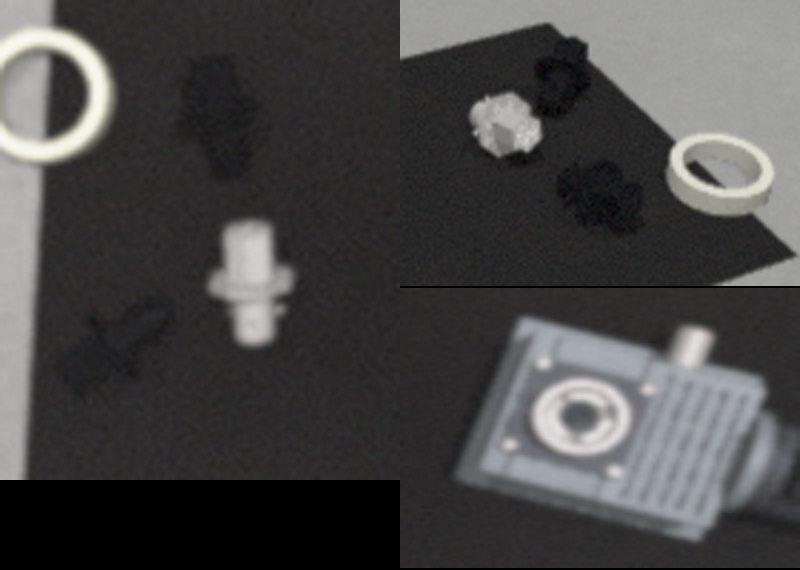

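The silver plug is at top px (248,236) and scene px (376,168). The two black look-alikes, at top px (239,193) and (214,250), match its shape but not its colour, so I'm taking the silver one. The neck ring is at top px (355,232).

```bash
cat >> h.py <<'E'
from scipy.spatial.transform import Rotation as Rn
def K(n):
    c=env.camera_info(n); return np.array([[c['fx'],0,c['cx']],[0,c['fy'],c['cy']],[0,0,1]]),np.array(c['distortion']),np.array(c['extrinsics'])
def rays(n,uv):
    k,D,E=K(n); p=cv2.undistortPoints(np.asarray(uv,float).reshape(-1,1,2),k,D)[:,0]
    d=np.c_[p,np.ones(len(p))]@E[:3,:3].T; return E[:3,3],d
def onz(n,uv,z):
    o,d=rays(n,uv); return o+d*((z-o[2])/d[:,2])[:,None]
def pts(n,d,m):
    v,u=np.nonzero(m&(d>0)); o,r=rays(n,np.c_[u,v]); return o+r*d[v,u][:,None],np.c_[u,v]
def tri(uvt,uvs):
    o1,d1=rays('top',[uvt]);o2,d2=rays('scene',[uvs]);d1=d1[0];d2=d2[0]
    s=np.linalg.lstsq(np.c_[d1,-d2],o2-o1,rcond=None)[0]; a=o1+d1*s[0];b=o2+d2*s[1]; return (a+b)/2,np.linalg.norm(a-b)
def mask(im,box,thr):
    g=cv2.cvtColor(im,cv2.COLOR_BGR2GRAY); m=np.zeros(g.shape,bool); x0,y0,x1,y1=box; m[y0:y1,x0:x1]=g[y0:y1,x0:x1]>thr; return m
E
python3 - <<'E'
from h import *
T=np.load('pics/top0.npz');S=np.load('pics/scene0.npz')
mt=mask(T['im'],(230,212,268,258),90); ms=mask(S['im'],(358,150,394,188),90)
P,uv=pts('top',T['d'],mt); Q,_=pts('scene',S['d'],ms)
for X in(P,Q): print(len(X),X.min(0).round(3),X.max(0).round(3),np.median(X,0).round(3))
# row widths in top
for r in range(212,258):
    c=np.nonzero(mt[r])[0]
    if len(c): 
        w=np.array(P[uv[:,1]==r]); print(r,c.min(),c.max(),(c.min()+c.max())/2,w.mean(0).round(4),w[:,2].max().round(4))
# neck ring
m=mask(T['im'],(340,217,372,249),150)
cs,_=cv2.findContours(m.astype(np.uint8),cv2.RETR_EXTERNAL,cv2.CHAIN_APPROX_NONE)
c=max(cs,key=cv2.contourArea);e=cv2.fitEllipse(c);print(e)
print(onz('top',[e[0]],.1))
R,_=pts('top',T['d'],m);print(np.median(R,0),R.min(0),R.max(0))
o=env.get_obs();r=Rn.from_euler('xyz',o['tool_rot']).as_matrix();print(r.round(3))
E
```

```text
422 [ 0.447  0.218 -0.004] [0.541 0.286 0.061] [0.495 0.247 0.042]
408 [ 0.413  0.219 -0.002] [0.542 0.312 0.06 ] [0.505 0.242 0.04 ]
220 245 250 247.5 [0.5412 0.2559 0.0019] 0.0035
221 242 252 247.0 [0.5375 0.254  0.0213] 0.0379
222 241 252 246.5 [0.5339 0.2523 0.0386] 0.0453
223 241 252 246.5 [0.5307 0.2503 0.0488] 0.0531
224 241 252 246.5 [0.5276 0.2491 0.0548] 0.059
225 241 252 246.5 [0.5247 0.2492 0.0538] 0.06
226 241 253 247.0 [0.5218 0.2482 0.0498] 0.0596
227 241 253 247.0 [0.5189 0.2482 0.0489] 0.0607
228 241 253 247.0 [0.5159 0.2482 0.0485] 0.0599
229 241 253 247.0 [0.513  0.2491 0.0426] 0.0579
230 241 253 247.0 [0.51   0.2486 0.0447] 0.0551
231 241 255 248.0 [0.5071 0.2466 0.038 ] 0.0542
232 240 257 248.5 [0.5042 0.2457 0.0337] 0.0535
233 238 257 247.5 [0.5011 0.2486 0.0337] 0.0513
234 238 257 247.5 [0.4982 0.2479 0.0371] 0.0513
235 237 257 247.0 [0.4951 0.249  0.0391] 0.0482
236 237 257 247.0 [0.4922 0.2479 0.0443] 0.0491
237 237 257 247.0 [0.4893 0.2467 0.0501] 0.0558
238 238 255 246.5 [0.4864 0.2477 0.0516] 0.0607
239 240 253 246.5 [0.4833 0.2486 0.0461] 0.06
240 242 253
[... 194 characters left out ...]
48.0 [0.4681 0.2467 0.0278] 0.0365
245 243 253 248.0 [0.4651 0.2467 0.0268] 0.0357
246 243 253 248.0 [0.4621 0.2463 0.0282] 0.0403
247 243 253 248.0 [0.4591 0.2464 0.0268] 0.0387
248 244 253 248.5 [0.4561 0.2448 0.0264] 0.0353
249 244 252 248.0 [0.4531 0.2462 0.0264] 0.0294
250 245 251 248.0 [0.4501 0.2459 0.0271] 0.0314
251 247 249 248.0 [0.4469 0.2467 0.0216] 0.0234
((355.0586242675781, 230.93113708496094), (23.952404022216797, 24.372800827026367), 147.6697235107422)
[[ 0.51569339 -0.06764916  0.1       ]]
[ 0.51128439 -0.07124984  0.09478858] [ 0.4653362  -0.1189804   0.00995928] [ 0.55801395 -0.02733263  0.10516455]
[[-0.     0.453  0.892]
 [-0.001  0.892 -0.453]
 [-1.    -0.001  0.   ]]
```

```bash
python3 - <<'E'
from h import *
S=np.load('pics/scene0.npz')['im'];T=np.load('pics/top0.npz')['im']
A=cv2.resize(S[165:205,250:300],(500,400),interpolation=cv2.INTER_CUBIC)
B=cv2.resize(S[150:190,355:397],(300,285),interpolation=cv2.INTER_CUBIC)
C=cv2.resize(T[215:250,338:373],(300,300),interpolation=cv2.INTER_CUBIC)
o=np.zeros((600,800,3),np.uint8);o[:400,:500]=A;o[:285,500:]=B;o[300:,500:]=C
cv2.imwrite('pics/crop1.png',o)
E
```

```text
(no output)
```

View pics/crop1.png

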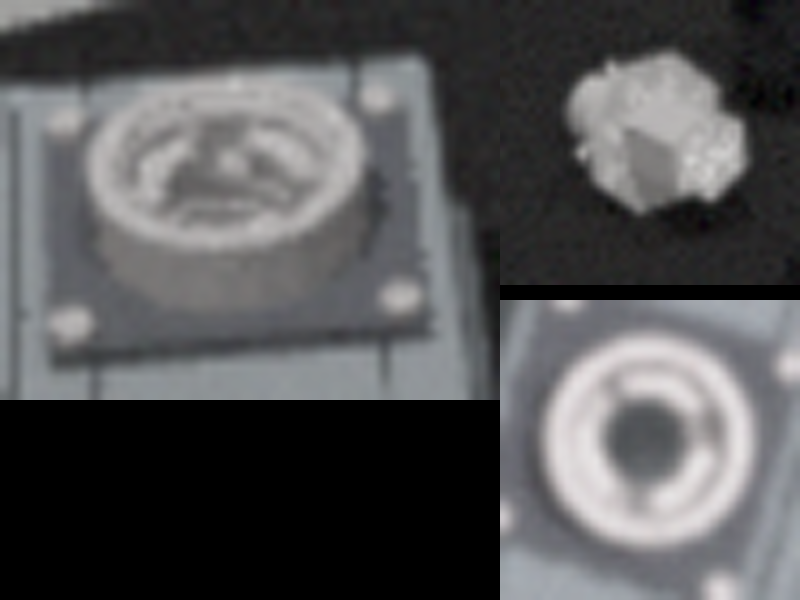

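```bash
python3 - <<'E'
from h import *
print('neck',tri((355.06,230.93),(272.1,180.7)))
S=np.load('pics/scene0.npz')['im']
print('x0 from nose',onz('top',[(248,251.5)],.021)[0]+[.0463,0,0],'from end',onz('top',[(247,220)],.025)[0]-[.0467,0,0])
a=onz('top',[(246.85,227)],.0385)[0];b=onz('top',[(248,247)],.0165)[0];print(a,b,'yaw',np.arctan2(a[1]-b[1],a[0]-b[0]))
T=np.load('pics/top0.npz');
# subpixel edges hex/shank
g=cv2.cvtColor(T['im'],cv2.COLOR_BGR2GRAY).astype(float)
def cen(r):
    p=g[r,225:272]; b=np.median(p); w=np.clip(p-b-25,0,100); x=np.arange(225,272); return np.r_[r,(w*x).sum()/w.sum()]
for r in list(range(223,230))+list(range(244,251)): print(cen(r).round(2),end=' ')
# triangulated hex-end centre / flange
print()
E
```

```text
neck (array([ 0.51593106, -0.06719283,  0.09888552]), np.float64(0.0012663762148312282))
x0 from nose [0.49163964 0.24676737 0.021     ] from end [0.49370682 0.25344309 0.025     ]
[0.51899507 0.25056526 0.0385    ] [0.45868203 0.24814407 0.0165    ] yaw 0.04012211992351706
[223.   246.57] [224.   246.46] [225.   246.51] [226.   246.57] [227.   246.66] [228.   246.74] [229.   246.82] [244.   248.17] [245.   248.12] [246.   248.13] [247.   248.16] [248.   248.14] [249.  248.1] [250.   247.96]
```

Request:
{"op": "apply_moves", "data": {
  "steps": [
    {"x":20,"y":-165,"z":350,"twist":-30,"claw":0.6},
    {"x":40,"y":-165,"z":350,"twist":-30,"claw":0.6},
    {"x":85,"y":-165,"z":350,"twist":-30,"claw":0.6},
    {"x":85,"y":-165,"z":350,"twist":-30,"claw":0.6},
    {"x":85,"y":-165,"z":350,"twist":-30,"claw":0.6},
    {"x":85,"y":-165,"z":350,"twist":-30,"claw":0.6},
    {"x":85,"y":-165,"z":350,"twist":-30,"claw":0.6},
    {"x":85,"y":-165,"z":350,"twist":-30,"claw":0.6}
  ],
  "grip_force": 5
}}

```text
clock: 1.1
ee_pos: [0.521, 0.2488, 0.1192]
tool_rot: [-2.166, 1.568, -2.116]
ft_force: [-0.8, -1.0, 0.2]
gripper_width: 0.0567
```

```bash
cat >> h.py <<'E'
def st(tgt=None,yaw=None):
    o=env.get_obs();r=Rn.from_euler('xyz',o['tool_rot']).as_matrix()
    print('t',round(float(o['clock']),2),'p',o['ee_pos'].round(4),'yang',np.degrees(np.arctan2(r[1,1],r[0,1])).round(1),'xax',r[:,0].round(3),'j7',o['joint_positions'].round(2),'F',o['ft_force'].round(1),'M',o['moment'].round(2),'w',round(float(o['gripper_width']),4))
    if tgt is not None: print('tool mm',(r.T@(np.array(tgt)-o['ee_pos'])*1000).round(1))
    return o,r
def crop(n,tag,c,h,w=None):
    im,d=snap(n,tag);w=w or h;x,y=c;s=im[y-h:y+h,x-w:x+w];k=min(780/s.shape[1],580/s.shape[0]);cv2.imwrite(f'pics/{tag}_c.png',cv2.resize(s,None,fx=k,fy=k,interpolation=cv2.INTER_CUBIC))
E
python3 - <<'E'
from h import *
crop('scene','s1',(376,150),60,80); st((.5207,.251,.019))
E
```

```text
t 1.15 p [0.5202 0.2506 0.1196] yang 93.0 xax [-0.001 -0.001 -1.   ] j7 [-0.53  0.43  0.03  1.81 -0.02  0.9   1.13] F [-0.5 -0.3  0.3] M [ 0.04  0.04 -0.01] w 0.0564
tool mm [100.6   0.5   0.7]
```

View pics/s1_c.png

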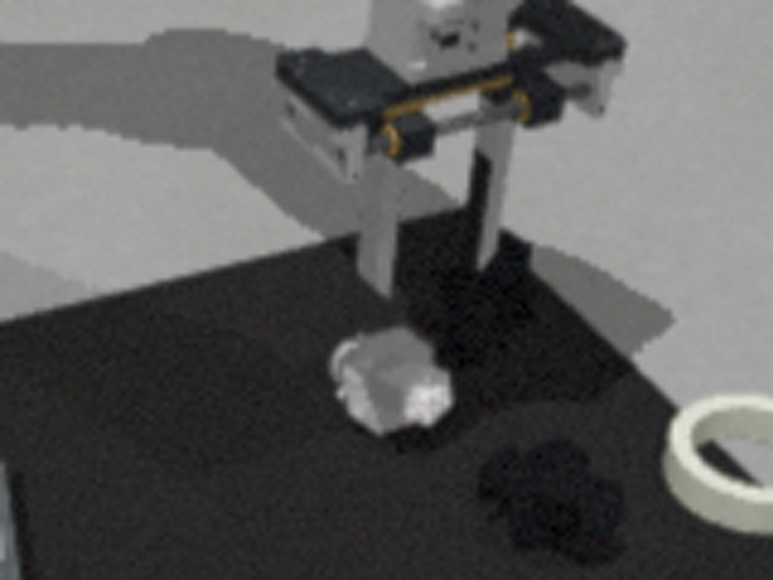

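Request:
{"op": "apply_moves", "data": {
  "steps": [
    {"x":40,"y":0.5,"z":0.7,"claw":0.6},
    {"x":75,"y":0.5,"z":0.7,"claw":0.6},
    {"x":100.5,"y":0.5,"z":0.7,"claw":0.6},
    {"x":100.5,"y":0.5,"z":0.7,"claw":0.6},
    {"x":100.5,"y":0.5,"z":0.7,"claw":0.6}
  ]
}}

```text
invalid input at $.steps[0]: expected keys x, y, z, twist, claw
```

Request:
{"op": "apply_moves", "data": {
  "steps": [
    {"claw":0.25},
    {"claw":0.25},
    {"claw":0.25},
    {"claw":0.25},
    {"claw":0.25}
  ],
  "grip_force": 5
}}

```text
invalid input at $.steps[0]: expected keys x, y, z, twist, claw
```

Request:
{"op": "apply_moves", "data": {
  "steps": [
    {"x":40,"y":0.5,"z":0.7,"twist":0,"claw":0.6},
    {"x":75,"y":0.5,"z":0.7,"twist":0,"claw":0.6},
    {"x":100.5,"y":0.5,"z":0.7,"twist":0,"claw":0.6},
    {"x":100.5,"y":0.5,"z":0.7,"twist":0,"claw":0.6},
    {"x":100.5,"y":0.5,"z":0.7,"twist":0,"claw":0.6}
  ]
}}

```text
clock: 1.78
ee_pos: [0.5209, 0.252, 0.0203]
tool_rot: [-2.085, 1.57, -2.032]
ft_force: [0.8, -0.6, 0.2]
gripper_width: 0.0565
```

```bash
python3 - <<'E'
from h import *
crop('scene','s2',(376,160),50,65); st((.5207,.251,.019))
E
```

```text
t 1.82 p [0.5212 0.2519 0.0205] yang 93.0 xax [ 0.    -0.001 -1.   ] j7 [-0.52  0.57  0.02  1.86 -0.02  0.71  1.14] F [ 0.6 -0.2 -0.1] M [ 0.02 -0.09 -0.01] w 0.0561
tool mm [ 1.5 -0.8 -0.5]
```

View pics/s2_c.png

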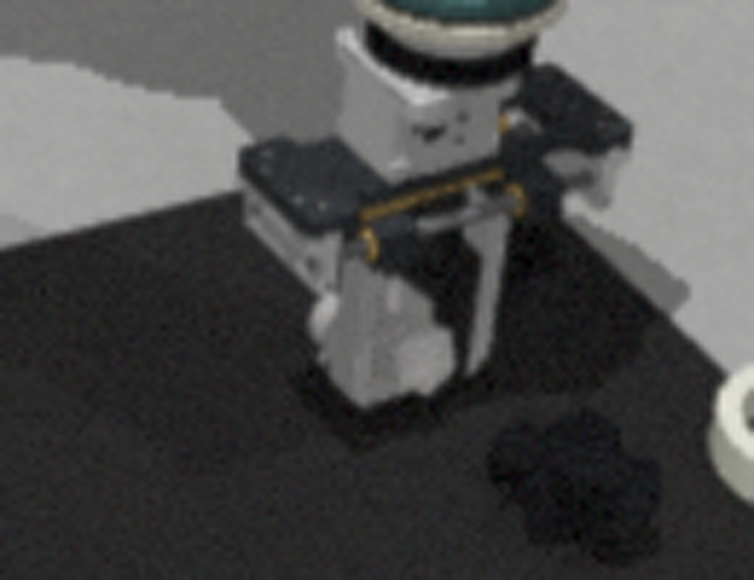

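The fingers straddle the hex near px (376,175). I'm closing lightly, with the grip axis as the pivot, so the nose can swing down.

Request:
{"op": "apply_moves", "data": {
  "steps": [
    {"x":1.5,"y":0,"z":0,"twist":0,"claw":0.2},
    {"x":1.5,"y":0,"z":0,"twist":0,"claw":0.2},
    {"x":1.5,"y":0,"z":0,"twist":0,"claw":0.2},
    {"x":1.5,"y":0,"z":0,"twist":0,"claw":0.2},
    {"x":1.5,"y":0,"z":0,"twist":0,"claw":0.2},
    {"x":1.5,"y":0,"z":0,"twist":0,"claw":0.2}
  ],
  "grip_force": 8
}}

```text
clock: 2.58
ee_pos: [0.5213, 0.2519, 0.0191]
tool_rot: [-0.814, 1.57, -0.761]
ft_force: [0.7, -0.1, 2.5]
gripper_width: 0.0322
```

Request:
{"op": "apply_moves", "data": {
  "steps": [
    {"x":-5,"y":0,"z":0,"twist":0,"claw":0.2},
    {"x":-10,"y":0,"z":0,"twist":0,"claw":0.2},
    {"x":-15,"y":0,"z":0,"twist":0,"claw":0.2},
    {"x":-20,"y":0,"z":0,"twist":0,"claw":0.2},
    {"x":-25,"y":0,"z":0,"twist":0,"claw":0.2},
    {"x":-30,"y":0,"z":0,"twist":0,"claw":0.2},
    {"x":-35,"y":0,"z":0,"twist":0,"claw":0.2}
  ]
}}

```text
clock: 3.45
ee_pos: [0.5213, 0.2519, 0.0544]
tool_rot: [-0.836, 1.57, -0.783]
ft_force: [0.5, -0.5, -3.7]
gripper_width: 0.0321
```

```bash
python3 - <<'E'
from h import *
crop('scene','s3',(376,150),50,65); st()
E
```

```text
t 3.5 p [0.5216 0.2521 0.055 ] yang 93.0 xax [ 0.001 -0.    -1.   ] j7 [-0.52  0.52  0.03  1.85 -0.02  0.77  1.14] F [ 1.7  0.8 -1.8] M [ 0.02 -0.14 -0.01] w 0.0319
```

View pics/s3_c.png

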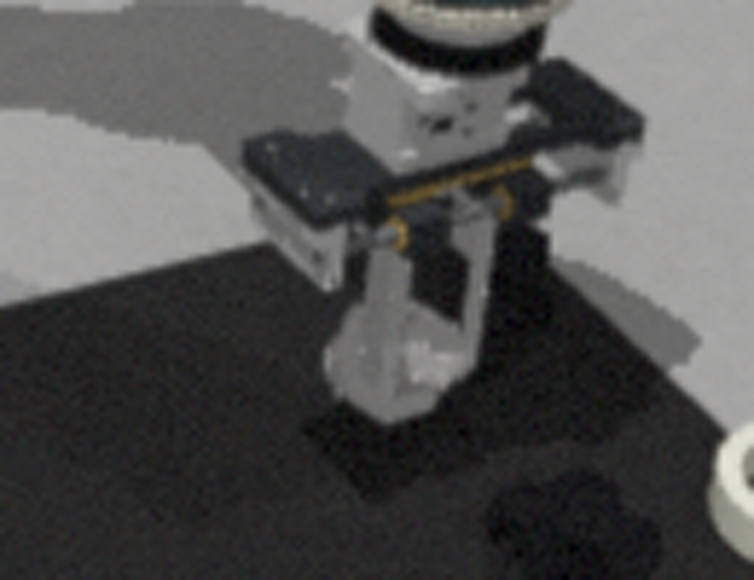

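Request:
{"op": "apply_moves", "data": {
  "steps": [
    {"x":-5,"y":0,"z":0,"twist":0,"claw":0.2},
    {"x":-5,"y":0,"z":0,"twist":0,"claw":0.2},
    {"x":-5,"y":0,"z":0,"twist":0,"claw":0.2},
    {"x":-5,"y":0,"z":0,"twist":0,"claw":0.2}
  ],
  "grip_force": 5
}}

```text
clock: 4.0
ee_pos: [0.5221, 0.2522, 0.0604]
tool_rot: [0.119, 1.569, 0.172]
ft_force: [1.2, 0.1, 6.6]
gripper_width: 0.0317
```

```bash
python3 - <<'E'
from h import *
crop('scene','s4',(376,150),50,65); st()
E
```

```text
t 4.05 p [0.5221 0.2522 0.0604] yang 93.0 xax [ 0.002  0.    -1.   ] j7 [-0.52  0.51  0.03  1.84 -0.02  0.78  1.14] F [1.3 0.1 5.7] M [-0.03 -0.2   0.03] w 0.0316
```

View pics/s4_c.png

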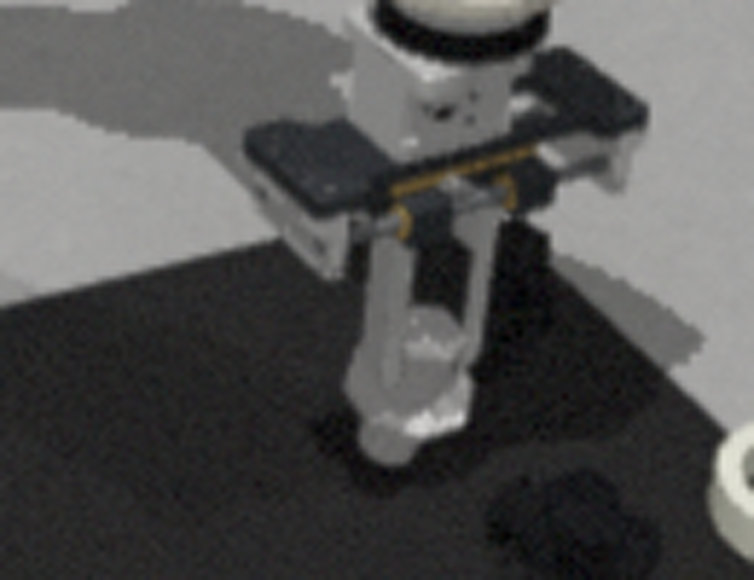

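Request:
{"op": "apply_moves", "data": {
  "steps": [
    {"x":-4,"y":0,"z":0,"twist":0,"claw":0.2},
    {"x":-8,"y":0,"z":0,"twist":0,"claw":0.2},
    {"x":-12,"y":0,"z":0,"twist":0,"claw":0.2},
    {"x":-16,"y":0,"z":0,"twist":0,"claw":0.2},
    {"x":-16,"y":0,"z":0,"twist":0,"claw":0.2}
  ],
  "grip_force": 5
}}

```text
clock: 4.68
ee_pos: [0.5222, 0.2523, 0.0768]
tool_rot: [0.188, 1.568, 0.241]
ft_force: [-0.5, 0.5, -3.0]
gripper_width: 0.0322
```

```bash
python3 - <<'E'
from h import *
crop('scene','s5',(376,150),50,65); st()
E
```

```text
t 4.72 p [0.5221 0.2522 0.0765] yang 93.0 xax [ 0.002  0.    -1.   ] j7 [-0.53  0.49  0.03  1.84 -0.02  0.81  1.13] F [ 0.1  0.7 -3.3] M [ 0.02 -0.02 -0.01] w 0.0319
```

View pics/s5_c.png

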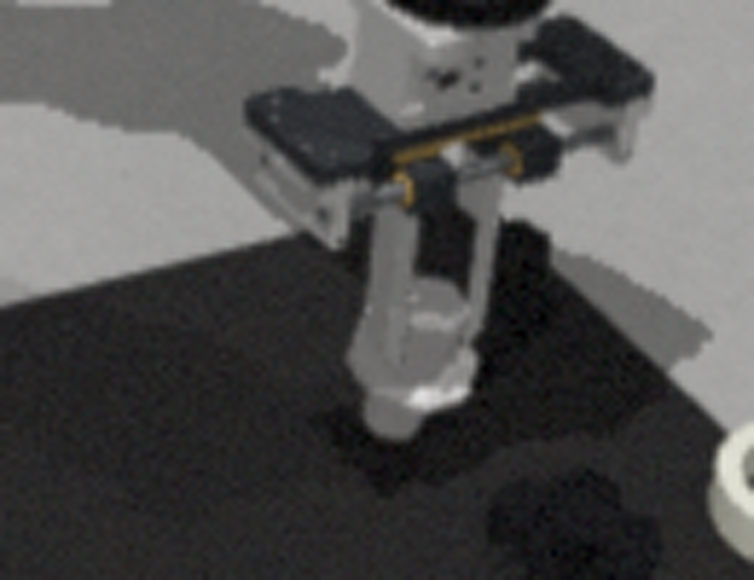

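```bash
cat >> h.py <<'E'
def onplane(n,uv,p,nn):
    o,d=rays(n,uv); return o+d*(((p-o)@nn)/(d@nn))[:,None]
E
python3 - <<'E'
from h import *
im=np.load('pics/s5.npz')['im']
s=im[138:180,362:404];cv2.imwrite('pics/s5_z.png',cv2.resize(s,None,fx=14,fy=14,interpolation=cv2.INTER_CUBIC))
o,r=st()
P=onplane('scene',[(386.9,151.7),(378.2,173.3)],o['ee_pos'],r[:,1]);print(P.round(4),'tilt',np.degrees(np.arctan2(P[0,0]-P[1,0],P[0,2]-P[1,2])),np.linalg.norm(P[0]-P[1]))
E
```

```text
t 4.72 p [0.5221 0.2522 0.0765] yang 93.0 xax [ 0.002  0.    -1.   ] j7 [-0.53  0.49  0.03  1.84 -0.02  0.81  1.13] F [ 0.1  0.7 -3.3] M [ 0.02 -0.02 -0.01] w 0.0319
[[0.5348 0.2529 0.1098]
 [0.5078 0.2515 0.0174]] tilt 16.328142208493873 0.09627622750436936
```

View pics/s5_z.png

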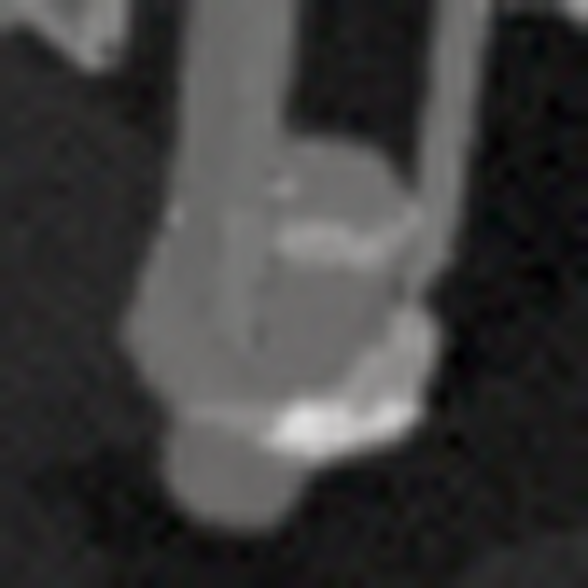

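Request:
{"op": "apply_moves", "data": {
  "steps": [
    {"x":6,"y":0,"z":0,"twist":0,"claw":0.2},
    {"x":12,"y":0,"z":0,"twist":0,"claw":0.2},
    {"x":12,"y":0,"z":0,"twist":0,"claw":0.2},
    {"x":12,"y":0,"z":0,"twist":0,"claw":0.2},
    {"x":12,"y":0,"z":0,"twist":0,"claw":0.2}
  ],
  "grip_force": 3.5
}}

```text
clock: 5.35
ee_pos: [0.5222, 0.2523, 0.0646]
tool_rot: [0.2, 1.568, 0.253]
ft_force: [-0.8, 0.0, -3.0]
gripper_width: 0.0318
```

```bash
python3 - <<'E'
from h import *
snap('scene','s6')
im=np.load('pics/s6.npz')['im']
s=im[138:185,362:409];cv2.imwrite('pics/s6_z.png',cv2.resize(s,None,fx=12,fy=12,interpolation=cv2.INTER_CUBIC))
o,r=st()
E
```

```text
t 5.4 p [0.5222 0.2523 0.0647] yang 93.0 xax [ 0.002  0.001 -1.   ] j7 [-0.52  0.51  0.03  1.84 -0.02  0.79  1.14] F [-0.4 -1.2 -3.1] M [-0.01 -0.01  0.04] w 0.0323
```

View pics/s6_z.png

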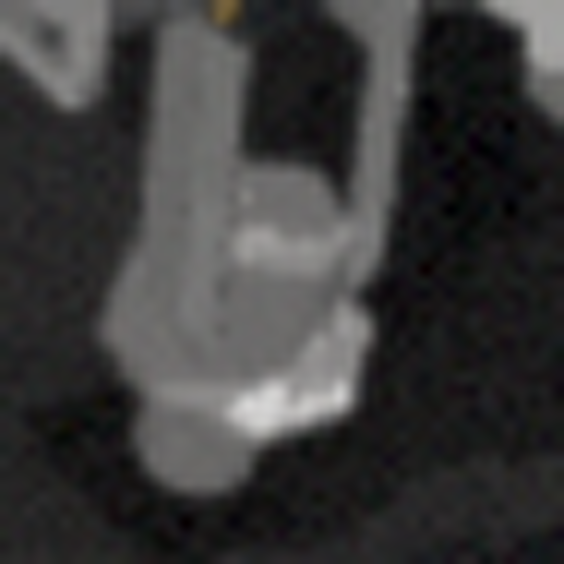

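Request:
{"op": "apply_moves", "data": {
  "steps": [
    {"x":-10,"y":0,"z":0,"twist":0,"claw":0.2},
    {"x":-10,"y":0,"z":-20,"twist":0,"claw":0.2},
    {"x":-10,"y":0,"z":0,"twist":0,"claw":0.2},
    {"x":-10,"y":0,"z":-20,"twist":0,"claw":0.2},
    {"x":-10,"y":0,"z":0,"twist":0,"claw":0.2},
    {"x":-10,"y":0,"z":-20,"twist":0,"claw":0.2},
    {"x":-10,"y":0,"z":0,"twist":0,"claw":0.2},
    {"x":-10,"y":0,"z":0,"twist":0,"claw":0.2}
  ],
  "grip_force": 3.5
}}

```text
clock: 6.4
ee_pos: [0.5234, 0.2524, 0.0757]
tool_rot: [0.247, 1.566, 0.299]
ft_force: [0.0, -0.6, 4.2]
gripper_width: 0.0322
```

```bash
python3 - <<'E'
from h import *
snap('scene','s7')
im=np.load('pics/s7.npz')['im']
s=im[138:185,362:409];cv2.imwrite('pics/s7_z.png',cv2.resize(s,None,fx=12,fy=12,interpolation=cv2.INTER_CUBIC))
o,r=st()
E
```

```text
t 6.45 p [0.5228 0.2525 0.0755] yang 93.0 xax [ 0.004  0.001 -1.   ] j7 [-0.53  0.49  0.03  1.84 -0.02  0.81  1.13] F [ 0.8 -0.9  5.1] M [-0.03  0.01 -0.03] w 0.0323
```

View pics/s7_z.png

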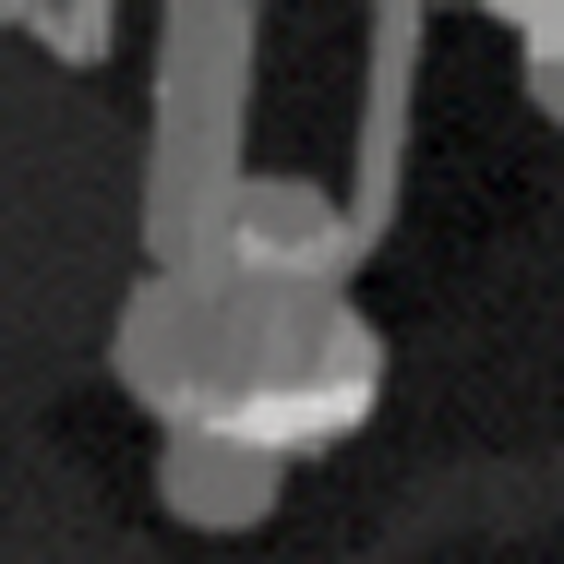

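```bash
python3 - <<'E'
from h import *
o,r=st()
f=lambda x,y:(362+x/12-.5,138+y/12-.5)
# hex top centre ~ (283,218); nose end ~ (218,495)
P=onplane('scene',[f(283,222),f(220,500),f(248,350)],o['ee_pos'],r[:,1]);print(P.round(4),'tilt',np.degrees(np.arctan2(P[0,0]-P[1,0],P[0,2]-P[1,2])),np.linalg.norm(P[0]-P[1]))
E
```

```text
t 6.45 p [0.5228 0.2525 0.0755] yang 93.0 xax [ 0.004  0.001 -1.   ] j7 [-0.53  0.49  0.03  1.84 -0.02  0.81  1.13] F [ 0.8 -0.9  5.1] M [-0.03  0.01 -0.03] w 0.0323
[[0.5291 0.2528 0.0919]
 [0.5184 0.2523 0.0032]
 [0.5221 0.2524 0.0508]] tilt 6.898715369852351 0.08932335621694695
```

Request:
{"op": "apply_moves", "data": {
  "steps": [
    {"x":3,"y":0,"z":-1.5,"twist":0,"claw":0.2},
    {"x":6,"y":0,"z":-3,"twist":0,"claw":0.2},
    {"x":9,"y":0,"z":-4.5,"twist":0,"claw":0.2},
    {"x":12,"y":0,"z":-6,"twist":0,"claw":0.2},
    {"x":12,"y":0,"z":-6,"twist":0,"claw":0.2}
  ],
  "grip_force": 3
}}

```text
clock: 7.08
ee_pos: [0.5163, 0.252, 0.063]
tool_rot: [0.242, 1.568, 0.295]
ft_force: [-0.3, -0.2, -2.3]
gripper_width: 0.0318
```

```bash
python3 - <<'E'
from h import *
snap('scene','s8')
im=np.load('pics/s8.npz')['im']
s=im[138:185,362:409];cv2.imwrite('pics/s8_z.png',cv2.resize(s,None,fx=12,fy=12,interpolation=cv2.INTER_CUBIC))
o,r=st()
E
```

```text
t 7.12 p [0.5163 0.252  0.063 ] yang 93.0 xax [ 0.003  0.001 -1.   ] j7 [-0.53  0.5   0.03  1.86 -0.02  0.78  1.13] F [-0.2 -0.4 -2.8] M [-0.    0.04 -0.01] w 0.0321
```

View pics/s8_z.png

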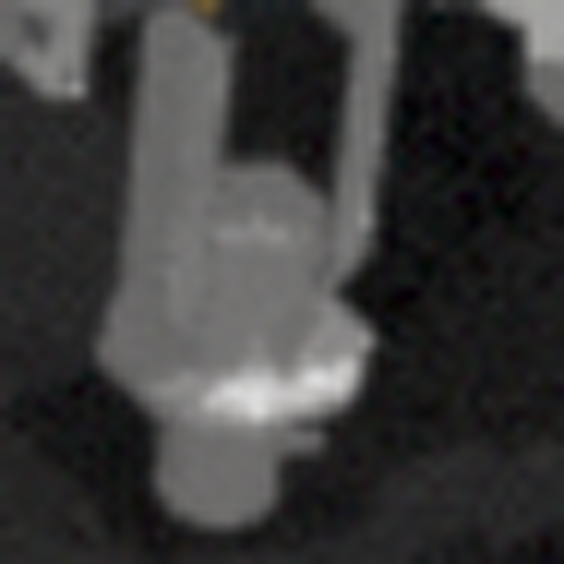

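Request:
{"op": "apply_moves", "data": {
  "steps": [
    {"x":0,"y":0,"z":0,"twist":0,"claw":0.2},
    {"x":0,"y":0,"z":0,"twist":0,"claw":0.2},
    {"x":-30,"y":0,"z":0,"twist":0,"claw":0.2},
    {"x":-65,"y":0,"z":0,"twist":0,"claw":0.2},
    {"x":-100,"y":0,"z":0,"twist":0,"claw":0.2},
    {"x":-130,"y":0,"z":0,"twist":0,"claw":0.2},
    {"x":-145,"y":0,"z":0,"twist":0,"claw":0.2},
    {"x":-145,"y":0,"z":0,"twist":0,"claw":0.2}
  ],
  "grip_force": 25
}}

```text
clock: 8.12
ee_pos: [0.5161, 0.252, 0.2081]
tool_rot: [0.283, 1.567, 0.335]
ft_force: [-0.0, -0.3, -4.0]
gripper_width: 0.0316
```

Request:
{"op": "apply_moves", "data": {
  "steps": [
    {"x":0,"y":-40,"z":0,"twist":0,"claw":0.2},
    {"x":0,"y":-80,"z":0,"twist":0,"claw":0.2},
    {"x":0,"y":-130,"z":0,"twist":0,"claw":0.2},
    {"x":0,"y":-180,"z":0,"twist":0,"claw":0.2},
    {"x":0,"y":-230,"z":0,"twist":0,"claw":0.2},
    {"x":0,"y":-270,"z":-8,"twist":0,"claw":0.2},
    {"x":0,"y":-300,"z":-16,"twist":0,"claw":0.2},
    {"x":0,"y":-319,"z":-16,"twist":0,"claw":0.2}
  ]
}}

```text
clock: 9.12
ee_pos: [0.5157, -0.0691, 0.2063]
tool_rot: [0.565, 1.569, 0.616]
ft_force: [-0.4, -0.4, -3.1]
gripper_width: 0.0319
```

```bash
python3 - <<'E'
from h import *
o,r=st((.516,-.0675,.2))
crop('scene','s9',(285,135),55,70); snap('top','t9')
E
```

```text
t 9.12 p [ 0.5157 -0.0691  0.2063] yang 92.9 xax [ 0.001  0.001 -1.   ] j7 [-0.11  0.23  0.21  1.88 -0.06  1.04  1.75] F [-0.4 -0.4 -3.1] M [ 0.09 -0.    0.01] w 0.0319
tool mm [6.3 1.5 0.4]
```

View pics/s9_c.png

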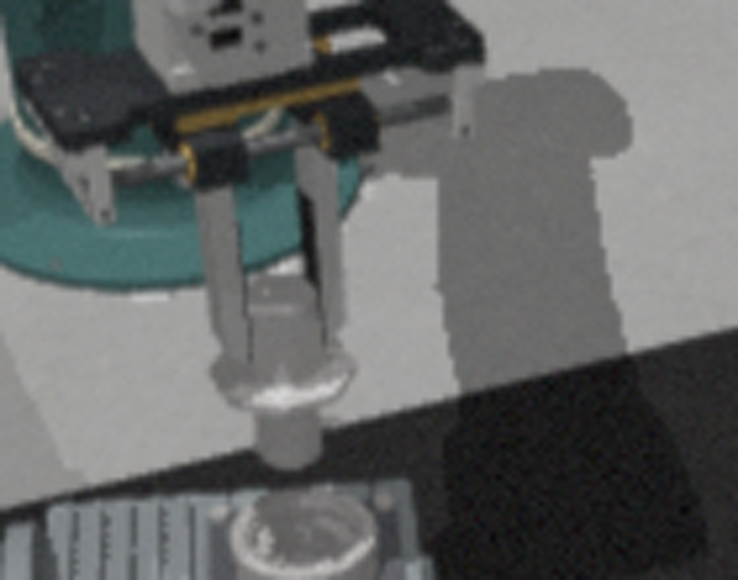

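View pics/t9.png

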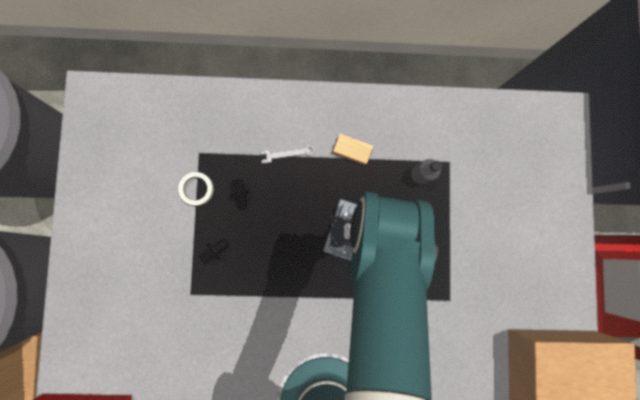

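```bash
python3 - <<'E'
from h import *
o,r=st()
im=np.load('pics/s9.npz')['im']
s=im[128:192,250:300];cv2.imwrite('pics/s9_z.png',cv2.resize(s,None,fx=9,fy=9,interpolation=cv2.INTER_CUBIC))
f=lambda x,y:(215+x/5.27-.5,80+y/5.27-.5)
P=onplane('scene',[f(283,290),f(284,378),f(290,452)],o['ee_pos'],r[:,1]);print(P.round(4))
E
```

```text
t 9.22 p [ 0.5161 -0.0695  0.2064] yang 92.8 xax [ 0.002  0.001 -1.   ] j7 [-0.11  0.23  0.21  1.88 -0.06  1.04  1.75] F [-0.3 -0.5 -3.4] M [ 0.05 -0.01  0.01] w 0.0319
[[ 0.5275 -0.069   0.2408]
 [ 0.5177 -0.0694  0.1893]
 [ 0.5163 -0.0695  0.1475]]
```

View pics/s9_z.png

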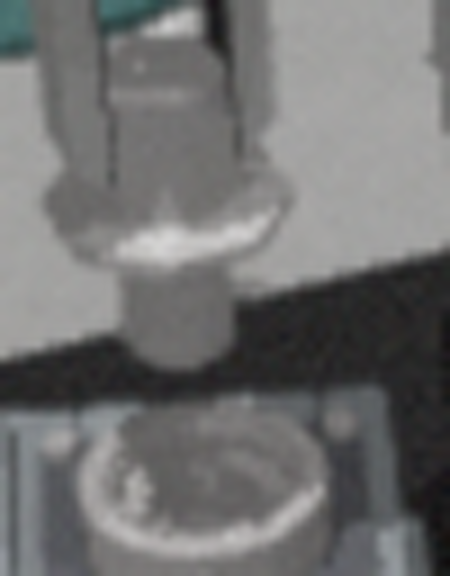

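Request:
{"op": "apply_moves", "data": {
  "steps": [
    {"x":0,"y":2,"z":-1,"twist":0,"claw":0.2},
    {"x":15,"y":2,"z":-1,"twist":0,"claw":0.2},
    {"x":30,"y":2,"z":-1,"twist":0,"claw":0.2},
    {"x":45,"y":2,"z":-1,"twist":0,"claw":0.2},
    {"x":52,"y":2,"z":-1,"twist":0,"claw":0.2},
    {"x":52,"y":2,"z":-1,"twist":0,"claw":0.2}
  ]
}}

```text
clock: 9.98
ee_pos: [0.5151, -0.0675, 0.154]
tool_rot: [0.297, 1.569, 0.347]
ft_force: [0.3, -0.1, -2.3]
gripper_width: 0.0317
```

```bash
python3 - <<'E'
from h import *
o,r=st((.516,-.0675,.137))
snap('scene','s10');im=np.load('pics/s10.npz')['im']
s=im[138:202,245:305];cv2.imwrite('pics/s10_z.png',cv2.resize(s,None,fx=9,fy=9,interpolation=cv2.INTER_CUBIC))
E
```

```text
t 9.97 p [ 0.5151 -0.0675  0.154 ] yang 92.8 xax [ 0.001  0.    -1.   ] j7 [-0.1   0.29  0.2   1.93 -0.07  0.92  1.76] F [ 0.3 -0.1 -2.3] M [ 0.02 -0.04  0.04] w 0.0317
tool mm [17.  -0.1  0.9]
```

View pics/s10_z.png

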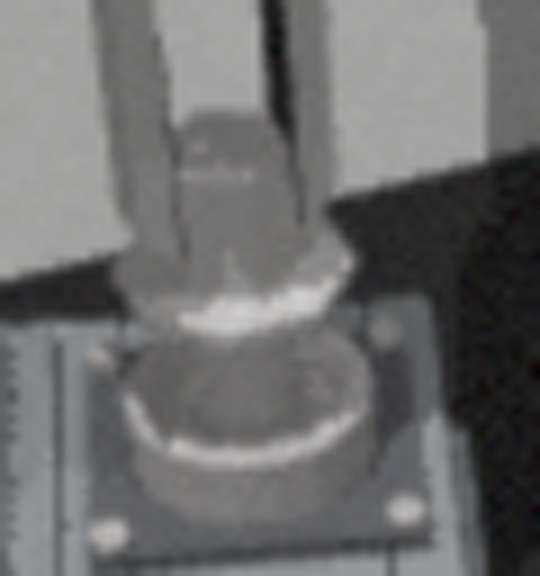

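Request:
{"op": "apply_moves", "data": {
  "steps": [
    {"x":3,"y":0,"z":0,"twist":0,"claw":0.2},
    {"x":6,"y":0,"z":0,"twist":0,"claw":0.2},
    {"x":9,"y":0,"z":0,"twist":0,"claw":0.2},
    {"x":11,"y":0,"z":0,"twist":0,"claw":0.2},
    {"x":11,"y":0,"z":0,"twist":0,"claw":0.2}
  ]
}}

```text
clock: 10.65
ee_pos: [0.5153, -0.0675, 0.1433]
tool_rot: [0.232, 1.569, 0.282]
ft_force: [4.5, 0.2, -4.9]
gripper_width: 0.0314
```

Request:
{"op": "apply_moves", "data": {
  "steps": [
    {"x":1,"y":0,"z":1,"twist":0,"claw":0.2},
    {"x":2.5,"y":0,"z":1,"twist":0,"claw":0.2},
    {"x":4,"y":0,"z":1,"twist":0,"claw":0.2},
    {"x":4,"y":0,"z":1,"twist":0,"claw":0.2}
  ]
}}

```text
clock: 11.15
ee_pos: [0.5165, -0.0676, 0.1402]
tool_rot: [0.183, 1.568, 0.233]
ft_force: [-4.2, 0.2, 14.6]
gripper_width: 0.0318
```

```bash
python3 - <<'E'
from h import *
o,r=st((.516,-.0675,.137))
snap('scene','s11');im=np.load('pics/s11.npz')['im']
s=im[138:202,245:305];cv2.imwrite('pics/s11_z.png',cv2.resize(s,None,fx=9,fy=9,interpolation=cv2.INTER_CUBIC))
E
```

```text
t 11.15 p [ 0.5165 -0.0676  0.1402] yang 92.8 xax [ 0.002  0.001 -1.   ] j7 [-0.1   0.31  0.2   1.94 -0.08  0.89  1.76] F [-4.2  0.2 14.6] M [0.29 1.14 0.01] w 0.0318
tool mm [ 3.2  0.1 -0.5]
```

View pics/s11_z.png

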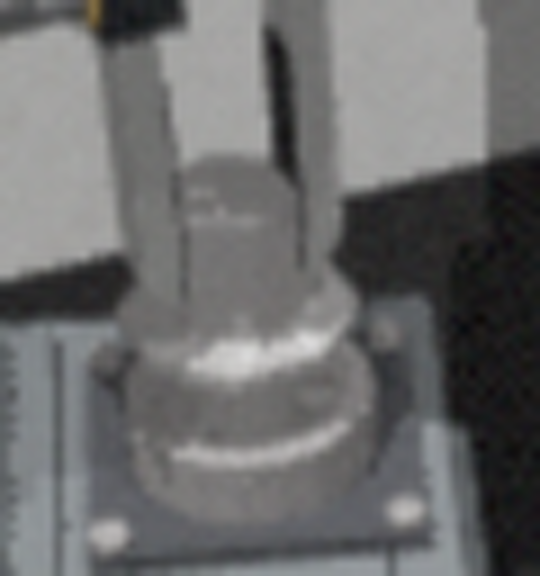

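Request:
{"op": "apply_moves", "data": {
  "steps": [
    {"x":0,"y":0,"z":0,"twist":0,"claw":0.2},
    {"x":0,"y":0,"z":0,"twist":0,"claw":0.2},
    {"x":0,"y":0,"z":0,"twist":0,"claw":0.2}
  ],
  "grip_force": 4
}}

```text
clock: 11.58
ee_pos: [0.5165, -0.0676, 0.1403]
tool_rot: [0.186, 1.568, 0.235]
ft_force: [-0.2, -1.0, 4.7]
gripper_width: 0.0321
```

Request:
{"op": "apply_moves", "data": {
  "steps": [
    {"x":0,"y":0,"z":0,"twist":0,"claw":0.4},
    {"x":0,"y":0,"z":0,"twist":0,"claw":0.45},
    {"x":0,"y":0,"z":0,"twist":0,"claw":0.5},
    {"x":0,"y":0,"z":0,"twist":0,"claw":0.5}
  ]
}}

```text
clock: 12.08
ee_pos: [0.5165, -0.0677, 0.1402]
tool_rot: [0.158, 1.568, 0.207]
ft_force: [-1.0, 0.2, -0.4]
gripper_width: 0.0468
```

```bash
python3 - <<'E'
from h import *
o,r=st((.516,-.0675,.137))
snap('scene','s12');im=np.load('pics/s12.npz')['im']
s=im[138:202,245:305];cv2.imwrite('pics/s12_z.png',cv2.resize(s,None,fx=9,fy=9,interpolation=cv2.INTER_CUBIC))
E
```

```text
t 12.07 p [ 0.5165 -0.0677  0.1402] yang 92.8 xax [ 0.002  0.001 -1.   ] j7 [-0.1   0.31  0.2   1.94 -0.08  0.89  1.76] F [-1.   0.2 -0.4] M [ 0.05 -0.05  0.02] w 0.0468
tool mm [ 3.2  0.2 -0.5]
```

View pics/s12_z.png

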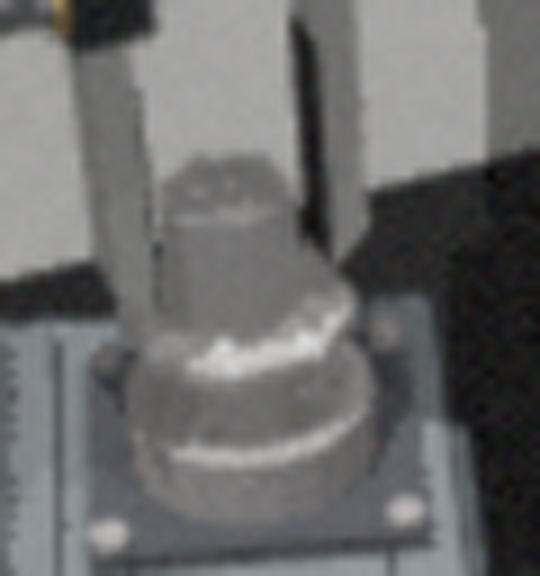

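```bash
cat > tilt.py <<'E'
from h import *
import sys
def fit(tag):
    z=np.load(f'pics/{tag}.npz'); m=np.zeros((400,640),bool); m[138:200,245:305]=1
    P,uv=pts('scene',z['d'],m)
    k=(np.hypot(P[:,0]-.516,P[:,1]+.0675)<.036)&(P[:,2]>.09); P=P[k];uv=uv[k]
    return P,uv
P,uv=fit(sys.argv[1])
h=np.histogram(P[:,2],bins=np.arange(.09,.2,.005));print(list(zip(h[1].round(3),h[0])))
for lo in np.arange(.1,.18,.008):
    q=P[(P[:,2]>=lo)&(P[:,2]<lo+.008)]
    if len(q)>5: print(lo.round(3),len(q),q.mean(0).round(4),q.min(0).round(4),q.max(0).round(4))
E
python3 tilt.py s12
```

```text
[(np.float64(0.09), np.int64(86)), (np.float64(0.095), np.int64(122)), (np.float64(0.1), np.int64(60)), (np.float64(0.105), np.int64(15)), (np.float64(0.11), np.int64(0)), (np.float64(0.115), np.int64(0)), (np.float64(0.12), np.int64(17)), (np.float64(0.125), np.int64(160)), (np.float64(0.13), np.int64(36)), (np.float64(0.135), np.int64(26)), (np.float64(0.14), np.int64(34)), (np.float64(0.145), np.int64(42)), (np.float64(0.15), np.int64(44)), (np.float64(0.155), np.int64(48)), (np.float64(0.16), np.int64(54)), (np.float64(0.165), np.int64(115)), (np.float64(0.17), np.int64(22)), (np.float64(0.175), np.int64(18)), (np.float64(0.18), np.int64(23)), (np.float64(0.185), np.int64(17)), (np.float64(0.19), np.int64(23)), (np.float64(0.195), np.int64(23))]
0.1 71 [ 0.5268 -0.0737  0.1022] [ 0.4977 -0.1009  0.1   ] [ 0.549  -0.0337  0.108 ]
0.116 9 [ 0.5394 -0.074   0.1232] [ 0.5309 -0.0928  0.121 ] [ 0.5461 -0.0422  0.124 ]
0.124 190 [ 0.529  -0.0695  0.1282] [ 0.486  -0.0982  0.1242] [ 0.548  -0.0374  0.1317]
0.132 40 [ 0.5282 -0.069   0.1362] [ 0.5098 -0.0845  0.1322] [ 0.5347 -0.0413  0.14  ]
0.14 57 [ 0.5259 -0.0687  0.1442] [ 0.5082 -0.0995  0.1401] [ 0.5345 -0.0357  0.1479]
0.148 72 [ 0.5262 -0.0665  0.152 ] [ 0.5108 -0.103   0.148 ] [ 0.5356 -0.0327  0.1559]
0.156 76 [ 0.5263 -0.0687  0.16  ] [ 0.5065 -0.1032  0.1562] [ 0.5357 -0.0342  0.1636]
0.164 141 [ 0.5184 -0.0685  0.1667] [ 0.4996 -0.1034  0.1641] [ 0.5329 -0.0343  0.1716]
0.172 31 [ 0.5238 -0.0635  0.1757] [ 0.5093 -0.1029  0.1723] [ 0.5304 -0.033   0.1793]
```

```bash
cat >> tilt.py <<'E'
def pl(q):
    A=np.c_[q[:,:2]-[.516,-.0675],np.ones(len(q))];
    for _ in range(4):
        c=np.linalg.lstsq(A,q[:,2],rcond=None)[0];e=abs(A@c-q[:,2]);k=e<max(.0015,np.median(e)*2);A=A[k];q=q[k]
    return c.round(4),len(q),q.mean(0).round(4)
zt=float(sys.argv[2])
q=P[abs(P[:,2]-zt)<.004]; q=q[np.hypot(q[:,0]-.516,q[:,1]+.0675)<.0205]; print('hextop',pl(q))
q=P[(abs(P[:,2]-(zt-.038))<.0045)];q=q[np.hypot(q[:,0]-.516,q[:,1]+.0675)>.019]; print('flange',pl(q))
E
python3 tilt.py s12 .1665|tail -2
```

```text
hextop (array([-0.0005, -0.0047,  0.1662]), 82, array([ 0.5163, -0.0678,  0.1662]))
flange (array([-0.0066,  0.0005,  0.1283]), 115, array([ 0.5268, -0.0697,  0.1283]))
```

Request:
{"op": "apply_moves", "data": {
  "steps": [
    {"x":0,"y":0,"z":0,"twist":10,"claw":0.6},
    {"x":0,"y":0,"z":0,"twist":20,"claw":0.6},
    {"x":0,"y":0,"z":0,"twist":30,"claw":0.6},
    {"x":0,"y":0,"z":0,"twist":40,"claw":0.6},
    {"x":0,"y":0,"z":0,"twist":50,"claw":0.6},
    {"x":0,"y":0,"z":0,"twist":60,"claw":0.6},
    {"x":0,"y":0,"z":0,"twist":60,"claw":0.6}
  ]
}}

```text
clock: 13.0
ee_pos: [0.5165, -0.0675, 0.1402]
tool_rot: [1.136, 1.568, 0.14]
ft_force: [-0.2, 0.1, 0.4]
gripper_width: 0.0566
```

Request:
{"op": "apply_moves", "data": {
  "steps": [
    {"x":0,"y":0,"z":0,"twist":10,"claw":0.6},
    {"x":0,"y":0,"z":0,"twist":20,"claw":0.6},
    {"x":0,"y":0,"z":0,"twist":30,"claw":0.6},
    {"x":0,"y":0,"z":0,"twist":40,"claw":0.6},
    {"x":0,"y":0,"z":0,"twist":50,"claw":0.6},
    {"x":0,"y":0,"z":0,"twist":60,"claw":0.6},
    {"x":0,"y":0,"z":0,"twist":60,"claw":0.6}
  ]
}}

```text
clock: 13.88
ee_pos: [0.5165, -0.0674, 0.1401]
tool_rot: [2.093, 1.569, 0.054]
ft_force: [-0.4, -0.6, -0.4]
gripper_width: 0.0563
```

```bash
python3 - <<'E'
from h import *
o,r=st((.516,-.0675,.134))
snap('scene','s13');im=np.load('pics/s13.npz')['im']
s=im[138:202,245:305];cv2.imwrite('pics/s13_z.png',cv2.resize(s,None,fx=9,fy=9,interpolation=cv2.INTER_CUBIC))
E
python3 tilt.py s13 .1665|tail -2
```

```text
t 13.88 p [ 0.5165 -0.0674  0.1401] yang -26.8 xax [ 0.002  0.    -1.   ] j7 [-0.43  0.36  0.61  1.95 -0.26  0.91 -0.16] F [-0.4 -0.6 -0.4] M [-0.03  0.09  0.  ] w 0.0563
tool mm [ 6.1 -0.4  0.3]
hextop (array([-0.0332, -0.0319,  0.1669]), 30, array([ 0.5212, -0.0592,  0.1665]))
flange (array([-0.0103,  0.0158,  0.1284]), 122, array([ 0.5255, -0.0705,  0.1282]))
```

View pics/s13_z.png

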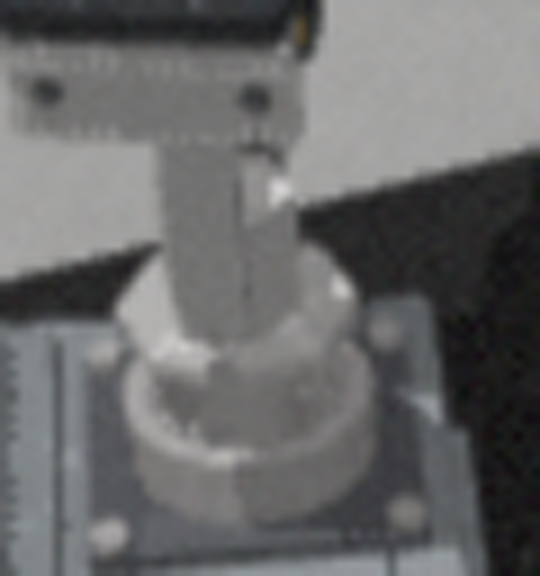

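Request:
{"op": "apply_moves", "data": {
  "steps": [
    {"x":5,"y":0,"z":0,"twist":0,"claw":0.6},
    {"x":5,"y":0,"z":0,"twist":0,"claw":0.4},
    {"x":5,"y":0,"z":0,"twist":0,"claw":0.2},
    {"x":5,"y":0,"z":0,"twist":0,"claw":0.2},
    {"x":5,"y":0,"z":0,"twist":0,"claw":0.2},
    {"x":5,"y":0,"z":0,"twist":0,"claw":0.2}
  ],
  "grip_force": 30
}}

```text
clock: 14.68
ee_pos: [0.5166, -0.0674, 0.1352]
tool_rot: [2.085, 1.568, 0.048]
ft_force: [0.2, -1.3, 0.7]
gripper_width: 0.0319
```

Gripped on the flats (31.9 mm). Now turning anticlockwise (negative twist) with a slight downward push.

Request:
{"op": "apply_moves", "data": {
  "steps": [
    {"x":1,"y":0,"z":0,"twist":-5,"claw":0.2},
    {"x":1,"y":0,"z":0,"twist":-10,"claw":0.2},
    {"x":1,"y":0,"z":0,"twist":-15,"claw":0.2},
    {"x":1,"y":0,"z":0,"twist":-20,"claw":0.2},
    {"x":1,"y":0,"z":0,"twist":-25,"claw":0.2},
    {"x":1,"y":0,"z":0,"twist":-30,"claw":0.2}
  ]
}}

```text
clock: 15.42
ee_pos: [0.5163, -0.0673, 0.1339]
tool_rot: [1.594, 1.569, 0.084]
ft_force: [-0.4, -0.0, -3.3]
gripper_width: 0.032
```

Request:
{"op": "apply_moves", "data": {
  "steps": [
    {"x":2,"y":0,"z":0,"twist":-5,"claw":0.2},
    {"x":2.5,"y":0,"z":0,"twist":-10,"claw":0.2},
    {"x":3,"y":0,"z":0,"twist":-15,"claw":0.2},
    {"x":3,"y":0,"z":0,"twist":-20,"claw":0.2}
  ]
}}

```text
clock: 15.92
ee_pos: [0.5164, -0.0674, 0.1311]
tool_rot: [1.241, 1.569, 0.083]
ft_force: [-0.4, -0.4, 2.5]
gripper_width: 0.0319
```

Request:
{"op": "apply_moves", "data": {
  "steps": [
    {"x":1,"y":0,"z":0,"twist":-6,"claw":0.2},
    {"x":1,"y":0,"z":0,"twist":-12,"claw":0.2},
    {"x":1,"y":0,"z":0,"twist":-18,"claw":0.2},
    {"x":1,"y":0,"z":0,"twist":-24,"claw":0.2}
  ]
}}

```text
clock: 16.42
ee_pos: [0.5167, -0.0675, 0.1309]
tool_rot: [0.876, 1.568, 0.14]
ft_force: [-3.6, 1.0, 15.2]
gripper_width: 0.0317
```

On the crests (15 N up, z steady). Carrying on.

Request:
{"op": "apply_moves", "data": {
  "steps": [
    {"x":1,"y":0,"z":0,"twist":-6,"claw":0.2},
    {"x":1,"y":0,"z":0,"twist":-12,"claw":0.2},
    {"x":1,"y":0,"z":0,"twist":-18,"claw":0.2},
    {"x":1,"y":0,"z":0,"twist":-24,"claw":0.2}
  ]
}}

```text
clock: 16.92
ee_pos: [0.5164, -0.0675, 0.1298]
tool_rot: [0.514, 1.569, 0.2]
ft_force: [0.8, -0.8, -2.1]
gripper_width: 0.0315
```

Request:
{"op": "apply_moves", "data": {
  "steps": [
    {"x":2,"y":0,"z":0,"twist":0,"claw":0.2},
    {"x":4,"y":0,"z":0,"twist":0,"claw":0.2},
    {"x":4,"y":0,"z":0,"twist":0,"claw":0.2}
  ]
}}

```text
clock: 17.3
ee_pos: [0.5162, -0.0674, 0.1254]
tool_rot: [0.599, 1.569, 0.283]
ft_force: [-0.9, -0.5, -3.9]
gripper_width: 0.0319
```

Request:
{"op": "apply_moves", "data": {
  "steps": [
    {"x":1.5,"y":0,"z":0,"twist":0,"claw":0.2},
    {"x":3,"y":0,"z":0,"twist":0,"claw":0.2},
    {"x":4,"y":0,"z":0,"twist":0,"claw":0.2},
    {"x":4,"y":0,"z":0,"twist":0,"claw":0.2}
  ]
}}

```text
clock: 17.8
ee_pos: [0.5165, -0.0675, 0.1221]
tool_rot: [0.536, 1.569, 0.221]
ft_force: [-3.0, 0.1, 7.2]
gripper_width: 0.032
```

Request:
{"op": "apply_moves", "data": {
  "steps": [
    {"x":0.7,"y":0,"z":0,"twist":8,"claw":0.2},
    {"x":1.4,"y":0,"z":0,"twist":16,"claw":0.2},
    {"x":2.1,"y":0,"z":0,"twist":24,"claw":0.2},
    {"x":2.8,"y":0,"z":0,"twist":32,"claw":0.2},
    {"x":2.8,"y":0,"z":0,"twist":32,"claw":0.2}
  ],
  "grip_force": 45
}}

```text
clock: 18.42
ee_pos: [0.5166, -0.0673, 0.1194]
tool_rot: [1.069, 1.568, 0.196]
ft_force: [-1.8, 0.8, 2.5]
gripper_width: 0.0318
```

```bash
python3 - <<'E'
from h import *
st()
E
```

```text
t 18.43 p [ 0.5166 -0.0673  0.1194] yang 40.0 xax [ 0.002  0.    -1.   ] j7 [-0.23  0.35  0.36  1.96 -0.16  0.85  0.92] F [-1.8  0.8  2.5] M [ 0.16  0.37 -0.08] w 0.0318
```

Request:
{"op": "apply_moves", "data": {
  "steps": [
    {"x":0.7,"y":0,"z":0,"twist":8,"claw":0.2},
    {"x":1.4,"y":0,"z":0,"twist":16,"claw":0.2},
    {"x":2.1,"y":0,"z":0,"twist":24,"claw":0.2},
    {"x":2.8,"y":0,"z":0,"twist":32,"claw":0.2},
    {"x":3.5,"y":0,"z":0,"twist":40,"claw":0.2},
    {"x":3.5,"y":0,"z":0,"twist":40,"claw":0.2}
  ]
}}

```text
clock: 19.18
ee_pos: [0.5167, -0.0672, 0.116]
tool_rot: [1.701, 1.568, 0.134]
ft_force: [0.0, 0.8, 0.8]
gripper_width: 0.0316
```

Request:
{"op": "apply_moves", "data": {
  "steps": [
    {"x":0.7,"y":0,"z":0,"twist":8,"claw":0.2},
    {"x":1.4,"y":0,"z":0,"twist":16,"claw":0.2},
    {"x":2.1,"y":0,"z":0,"twist":24,"claw":0.2},
    {"x":2.6,"y":0,"z":0,"twist":30,"claw":0.2},
    {"x":2.6,"y":0,"z":0,"twist":30,"claw":0.2}
  ]
}}

```text
clock: 19.8
ee_pos: [0.5167, -0.0671, 0.1133]
tool_rot: [2.218, 1.569, 0.132]
ft_force: [-0.3, 1.8, -0.5]
gripper_width: 0.0314
```

```bash
python3 - <<'E'
from h import *
st()
E
```

```text
t 19.8 p [ 0.5167 -0.0671  0.1133] yang -29.5 xax [ 0.002  0.    -1.   ] j7 [-0.44  0.4   0.62  1.97 -0.31  0.86 -0.17] F [-0.3  1.8 -0.5] M [ 0.09  0.14 -0.01] w 0.0314
```

Request:
{"op": "apply_moves", "data": {
  "steps": [
    {"x":0.5,"y":0,"z":0,"twist":5,"claw":0.2},
    {"x":0.9,"y":0,"z":0,"twist":10,"claw":0.2},
    {"x":1.3,"y":0,"z":0,"twist":15,"claw":0.2},
    {"x":1.3,"y":0,"z":0,"twist":15,"claw":0.2}
  ]
}}

```text
clock: 20.3
ee_pos: [0.5167, -0.067, 0.112]
tool_rot: [2.501, 1.569, 0.159]
ft_force: [0.7, 0.7, -1.5]
gripper_width: 0.0317
```

```bash
python3 - <<'E'
from h import *
st()
E
```

```text
t 20.3 p [ 0.5167 -0.067   0.112 ] yang -44.2 xax [ 0.002  0.    -1.   ] j7 [-0.48  0.42  0.68  1.98 -0.34  0.86 -0.39] F [ 0.7  0.7 -1.5] M [ 0.11  0.13 -0.04] w 0.0317
```

Request:
{"op": "apply_moves", "data": {
  "steps": [
    {"x":0.5,"y":0,"z":0,"twist":4,"claw":0.2},
    {"x":0.8,"y":0,"z":0,"twist":8,"claw":0.2},
    {"x":1.1,"y":0,"z":0,"twist":12,"claw":0.2},
    {"x":1.1,"y":0,"z":0,"twist":12,"claw":0.2}
  ]
}}

```text
clock: 20.8
ee_pos: [0.5174, -0.0674, 0.1114]
tool_rot: [2.512, 1.567, -0.035]
ft_force: [0.5, -1.0, 7.5]
gripper_width: 0.0319
```

```bash
python3 - <<'E'
from h import *
st()
E
```

```text
t 20.8 p [ 0.5174 -0.0674  0.1114] yang -55.9 xax [ 0.003 -0.    -1.   ] j7 [-0.52  0.43  0.73  1.98 -0.38  0.86 -0.56] F [ 0.5 -1.   7.5] M [-0.67  0.24 -0.  ] w 0.0319
```

Request:
{"op": "apply_moves", "data": {
  "steps": [
    {"x":0.3,"y":0,"z":0,"twist":4,"claw":0.2},
    {"x":0.3,"y":0,"z":0,"twist":8,"claw":0.2},
    {"x":0.3,"y":0,"z":0,"twist":8,"claw":0.2}
  ]
}}

```text
clock: 21.18
ee_pos: [0.5178, -0.0676, 0.1114]
tool_rot: [2.606, 1.567, -0.076]
ft_force: [1.0, -0.5, 5.5]
gripper_width: 0.0317
```

```bash
python3 - <<'E'
from h import *
st()
snap('scene','s14')
im=np.load('pics/s14.npz')['im']
s=im[138:202,245:305];cv2.imwrite('pics/s14_z.png',cv2.resize(s,None,fx=9,fy=9,interpolation=cv2.INTER_CUBIC))
E
python3 tilt.py s14 .143 | tail -2
```

```text
t 21.18 p [ 0.5178 -0.0676  0.1114] yang -63.6 xax [ 0.004 -0.    -1.   ] j7 [-0.54  0.44  0.76  1.98 -0.4   0.87 -0.68] F [ 1.  -0.5  5.5] M [-0.3   0.21 -0.13] w 0.0317
hextop (array([ 0.0054, -0.003 ,  0.1429]), 62, array([ 0.5192, -0.0634,  0.1429]))
flange (array([ 0.0115, -0.0044,  0.1048]), 112, array([ 0.5313, -0.0704,  0.105 ]))
```

View pics/s14_z.png

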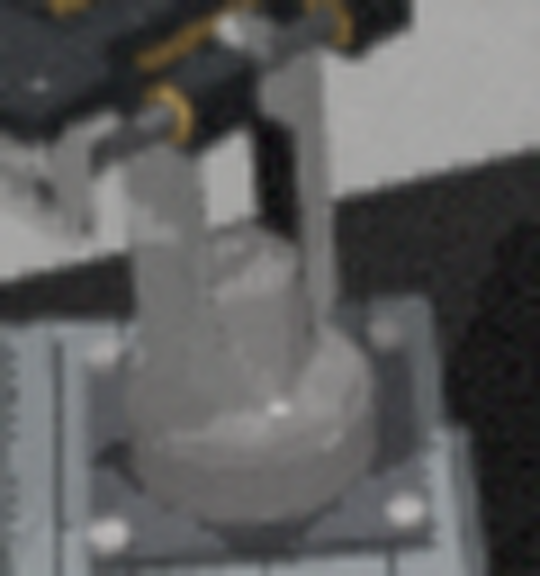

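Request:
{"op": "apply_moves", "data": {
  "steps": [
    {"x":0.2,"y":0,"z":-0.3,"twist":4,"claw":0.2},
    {"x":0.2,"y":0,"z":-0.3,"twist":8,"claw":0.2},
    {"x":0.2,"y":0,"z":-0.3,"twist":8,"claw":0.2}
  ]
}}

```text
clock: 21.6
ee_pos: [0.5177, -0.0671, 0.1113]
tool_rot: [2.798, 1.568, -0.016]
ft_force: [-3.2, 0.5, 8.1]
gripper_width: 0.0316
```

```bash
python3 - <<'E'
from h import *
st()
E
```

```text
t 21.6 p [ 0.5177 -0.0671  0.1113] yang -71.2 xax [ 0.003 -0.    -1.   ] j7 [-0.56  0.45  0.79  1.98 -0.42  0.88 -0.79] F [-3.2  0.5  8.1] M [-0.02  1.34  0.85] w 0.0316
```

Mz has risen to 0.85 N m, so the plug is tight. Letting go and backing off.

Request:
{"op": "apply_moves", "data": {
  "steps": [
    {"x":0,"y":0,"z":0,"twist":0,"claw":0.35},
    {"x":0,"y":0,"z":0,"twist":0,"claw":0.5},
    {"x":0,"y":0,"z":0,"twist":0,"claw":0.6},
    {"x":-20,"y":0,"z":0,"twist":0,"claw":0.6},
    {"x":-60,"y":0,"z":0,"twist":0,"claw":0.6},
    {"x":-110,"y":0,"z":0,"twist":0,"claw":0.6},
    {"x":-150,"y":0,"z":0,"twist":0,"claw":0.6},
    {"x":-150,"y":0,"z":0,"twist":0,"claw":0.6}
  ]
}}

```text
clock: 22.6
ee_pos: [0.5184, -0.0673, 0.2636]
tool_rot: [2.941, 1.564, 0.127]
ft_force: [0.3, -0.2, -0.3]
gripper_width: 0.0565
```

```bash
python3 - <<'E'
from h import *
st()
crop('scene','s15',(275,180),50,65);snap('top','t15')
E
python3 tilt.py s15 .143 | tail -2
```

```text
t 22.6 p [ 0.5184 -0.0673  0.2636] yang -71.2 xax [ 0.007  0.001 -1.   ] j7 [-0.71  0.25  0.92  1.82 -0.22  1.17 -0.96] F [ 0.3 -0.2 -0.3] M [-0.07  0.17  0.05] w 0.0565
hextop (array([-0.0463,  0.0024,  0.1428]), 84, array([ 0.5183, -0.0674,  0.1427]))
flange (array([0.013 , 0.0084, 0.1046]), 121, array([ 0.5261, -0.0694,  0.1047]))
```

View pics/s15_c.png

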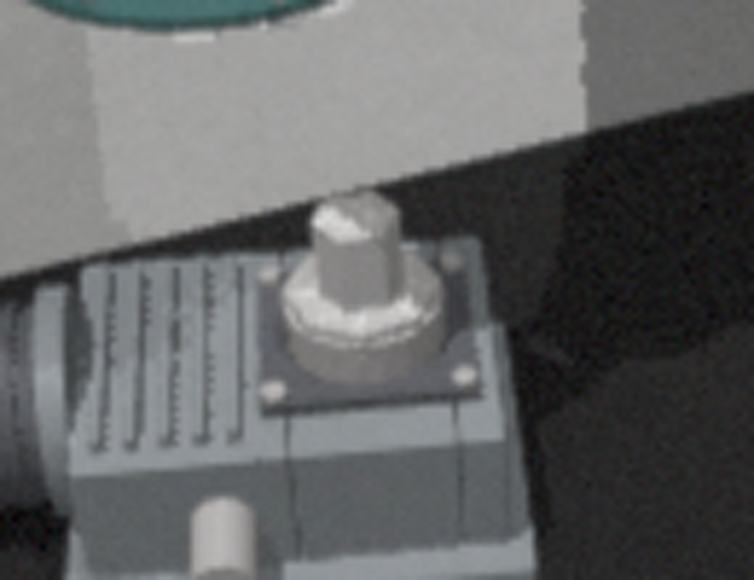

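View pics/t15.png

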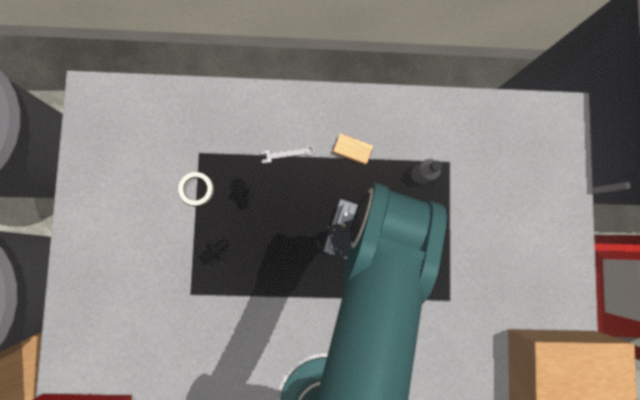

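Request:
{"op": "apply_moves", "data": {
  "steps": [
    {"x":0,"y":-80,"z":60,"twist":0,"claw":0.6},
    {"x":0,"y":-80,"z":120,"twist":0,"claw":0.6},
    {"x":0,"y":-80,"z":160,"twist":0,"claw":0.6},
    {"x":0,"y":-80,"z":200,"twist":0,"claw":0.6},
    {"x":0,"y":-80,"z":200,"twist":0,"claw":0.6},
    {"x":0,"y":-80,"z":200,"twist":0,"claw":0.6}
  ]
}}

```text
clock: 23.45
ee_pos: [0.3013, -0.056, 0.2595]
tool_rot: [2.589, 1.569, -0.226]
ft_force: [-0.4, -0.8, 0.1]
gripper_width: 0.0562
```

```bash
python3 - <<'E'
from h import *
st()
im,d=snap('top','t16');cv2.imwrite('pics/t16_c.png',cv2.resize(im[205:260,325:385],None,fx=10,fy=10,interpolation=cv2.INTER_CUBIC))
E
```

```text
t 23.45 p [ 0.3013 -0.056   0.2595] yang -71.3 xax [ 0.002 -0.    -1.   ] j7 [-0.71 -0.39  0.61  2.24  0.23  1.23 -1.46] F [-0.4 -0.8  0.1] M [-0.07  0.17 -0.02] w 0.0562
```

View pics/t16_c.png

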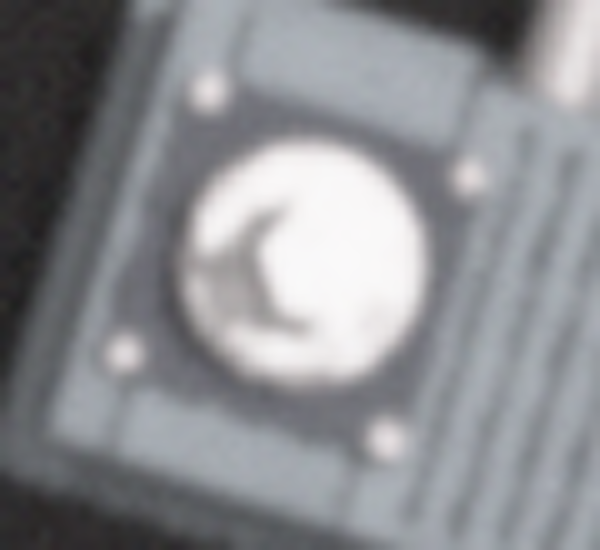

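Request:
{"op": "apply_moves", "data": {
  "steps": [
    {"x":0,"y":-15,"z":-30,"twist":0,"claw":0.6},
    {"x":0,"y":-30,"z":-60,"twist":0,"claw":0.6},
    {"x":0,"y":-30,"z":-60,"twist":0,"claw":0.6},
    {"x":0,"y":-30,"z":-60,"twist":0,"claw":0.6}
  ]
}}

```text
clock: 24.0
ee_pos: [0.3491, -0.0084, 0.2599]
tool_rot: [2.735, 1.569, -0.08]
ft_force: [-0.7, -0.8, -1.0]
gripper_width: 0.0564
```

```bash
python3 - <<'E'
from h import *
st()
crop('scene','s17',(275,180),50,65)
a=np.load('pics/top0.npz')['im'];im,d=snap('top','t17')
# bystanders unchanged? compare patches
for n,b in dict(tape=(175,168,217,210),wrench=(258,143,316,167),offcut=(330,130,376,168),bottle=(410,155,443,188)).items():
    x0,y0,x1,y1=b;print(n,cv2.absdiff(a[y0:y1,x0:x1],im[y0:y1,x0:x1]).mean().round(1))
E
python3 tilt.py s17 .143|tail -2
```

```text
t 24.0 p [ 0.3491 -0.0084  0.2599] yang -71.2 xax [ 0.002 -0.    -1.   ] j7 [-0.78 -0.24  0.61  2.17  0.15  1.17 -1.48] F [-0.7 -0.8 -1. ] M [-0.06  0.18  0.01] w 0.0564
tape 4.4
wrench 4.6
offcut 4.7
bottle 3.7
hextop (array([-0.0085, -0.0253,  0.1428]), 86, array([ 0.5184, -0.0665,  0.1428]))
flange (array([-0.0018,  0.0065,  0.1046]), 124, array([ 0.5271, -0.0693,  0.1046]))
```

```bash
python3 - <<'E'
from h import *
print(env.finish_job())
E
```

```text
the job is handed in; nothing more can be done
None
```

I screwed the silver plug fully home in the neck, let go of it and handed the job in at about 24 s. There was no verdict.

**How it went:**
- I gripped the plug lightly on its side flats and let it swing upright under its own weight. It hung about 15° off, so I shook it a little. It slipped in the fingers until the nose stood on the bench, and I re-seated the grip there.
- I stood it in the mouth of the neck and let go. Depth readings then showed it upright within 0.01 rad, about 0.3 mm off centre and 23 mm above the neck face.
- I took it again by the hex and turned it about 95° anticlockwise until it dropped into the thread, about 10 mm above home. I then turned it about 145° clockwise, until it stopped going down and the torque rose to 0.85 N m.

**Last checks:**
- **Height:** the top of the flange is at 104.6 mm and the top of the hex at 142.8 mm. They should be 105 and 143 mm when fully home, so the two agree within 0.4 mm.
- **Tilt:** the flange measured under 0.01 rad. The hex top read 0.03 to 0.05 rad off level, from noisier data.
- **Centring:** the hex top measured about 2.4 mm from my neck centre in x, against a 4 mm limit. The lugs leave only about 1.8 mm of play in the bore, so I took part of this as measurement error.
- **Bystanders:** all four look the same in the top view as at the start.
- **Arm:** while moving clear, joint 2 read -0.39, right at its range limit, so I moved it back to -0.24. No fault was reported.

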